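# Unlatch and fish the drop-target reset bar out through the deck slot

## Task

Take the yellow key from its wooden block, push it fully into the key cylinder on the plywood deck and turn it anticlockwise as far as it goes, so that the red latch arm swings clear of the slot; leave the key in the lock. Then take the orange reset bar by the black grip of its bracket and, since the bar is longer than the slot, tilt it end-first and draw it up diagonally through the slot, and finish while holding the whole bar still in the gripper, both ends at least 3 cm above the deck and touching nothing else. Leave the other things on the bench where they are.

Things in the scene. Friction and masses are not known exactly. Their poses are not given: they have to be found in the camera images.
- housing: Target-bank housing, fixed: closed metal box under a level plywood deck. Origin at table level under the slot's centre; z up, y along the slot, x across. Deck x -115 to 60, y -175 to 175 mm, 10 mm thick, top 90 mm above the table. The lock is on its -x, +y part. Cavity below the deck: x -52 to 52, y -165 to 165, floor 8 mm and ceiling (deck underside) 80 mm above the table.
- slot (a point): Centre of the slot through the deck, at the deck's top; axes as the housing's. Slot 50 mm (x) by 170 mm (y), 10 mm deep through the deck.
- lock_mouth (a point): Centre of the keyhole's mouth, on top of the round key cylinder (54 mm across, top 32 mm above the deck). It turns with the cylinder: x along the keyhole's long side, z up the turning axis. Keyhole 16.5 (x) by 8.5 (y) mm, 22 mm deep, 2 mm chamfer: 1.25 mm clear of the key blade on each side.
- lock (a joint): Turn (rad) of the key cylinder and its red latch arm, anticlockwise from above, about lock_mouth's z axis. Near 0: arm lies over the slot; stop at 1.3: arm clear. Arm 17 mm wide, 6 mm thick, its underside 2 mm above the deck, 97 mm long from the axis. Friction 0.04 N m, stays where left. The key has about 0.2 rad of play either way in the keyhole.
- key: Loose upright key, 40 g. Origin at the blade's tip, z up, x along the wide side of blade and bow; half a turn is the same. Steel blade 14 (x) by 6 (y) mm, 22 long; round collar 22 across, z 22 to 26, meets the cylinder's top when fully home; yellow bow to grip, 26 (x) by 10 (y), z 26 to 60 mm. Stands in its block, collar on the block's top.
- keyblock: Dark wooden block, fixed, 60 x 60 x 30 mm high, with the key standing in its central hole (24 mm deep). Origin at the centre of its underside. It may be on the right or the left of the housing.
- bar: Loose orange reset bar, about 0.22 kg, lying level on the cavity floor along the slot. Origin mid-underside; y along the bar, z up, x across. Bar 20 (x) by 230 (y) by 16 (z) mm. From its middle a brass leg, 10 (x) by 20 (y), rises from z 16 to 107; on it a black rubber grip, 16 (x) by 26 (y), z 104 to 142 mm, stands out above the deck through the slot.
- bar_grip (a point): Point in the middle of the bar's black grip, 124 mm above the bar's underside; axes as the bar's.
- bar_left (a point): Centre of the bar's end face at its +y end (115 mm from the middle, 8 mm above its underside).
- bar_right (a point): Centre of the bar's end face at its -y end (115 mm from the middle, 8 mm above its underside).
- post: Bystander: loose grey rubber-capped post, foot 50 mm across, 80 mm high, standing on the side of the housing away from the key block. Origin at the centre of its underside.
- target: Bystander: loose orange drop target, upright plate 40 mm wide and 66 mm high on a small foot, beyond the housing. Origin at the centre of its underside.
- bracket: Bystander: loose L-shaped brass trough bracket, 40 x 70 mm, 39 mm high, beyond the housing. Origin at the centre of its underside.
- driver: Bystander: loose screwdriver lying beyond the housing.
- pinball_center (a point): Bystander: centre of the steel pinball, 27 mm across, loose in the tin catch cup under the chute on the left.
There are look-alikes about, which are no part of the job. Several things have the shape of the bar; the one meant has the colours described above.

How it is judged:
By the outcome, as a careful person would: the job done as asked, in the order asked, and still so for the second after the job is handed in, while the arm keeps its last pose, push and grip.
It also fails if it takes over 56 s, if anything falls off the work surface, if the arm or the gripper's body presses on something with over 40 N, if the wrist force passes 120 N, or if a joint passes its speed limit or range.

## Robot

A 7-joint arm with a two-finger parallel gripper is mounted at the origin on the work surface. World frame = base frame: x ahead of the robot, y to its left, z up, the work surface at z = 0. Lengths are in m, angles in rad, forces in N, time in s.
With the tool pointing down it reaches from about 0.4 to 0.75 m from the base axis. Payload 19.5 kg.
Tool frame: the origin (TCP) lies at the very end of the fingers, on their centre line; the grasp point (between the pads) lies 19 mm behind it; z points along the fingers, y is the line along which they close (so a half turn about z gives the same grasp; the last joint's range is limited). The gripper opens to 85 mm and grips with 20 to 120 N. Pads are 22 mm wide; open, the fingers measure 114 mm over their backs; the gripper's body (76 mm by 85 mm) begins 54 mm behind the grasp point. The pads swing forward as they close: fully open they stand 13 mm farther back than shut.
Start: joints at [-1.202, 0.707, -0.028, 1.485, 0.022, 0.951, -0.075], TCP at [0.23, 0.527, 0.231] pointing down, gripper open.
Joint ranges: [-2.71, 2.71], [-0.32, 2.16], [-1.57, 1.52], [0, 2.45], [-1.46, 4.6], [0, 2.02], [-2.83, 2.83]. Speed limits (rad/s): [1.89, 1.89, 2.57, 2.57, 3.01, 3.01, 3.01].

## Interface

Orientations are given as [roll, pitch, yaw] about the fixed x, y, z axes, in that order (R = Rz(yaw) Ry(pitch) Rx(roll)).
In Python, from cell import manip gives the robot as it stands.
- The arm moves only by the tool apply_moves, never from a script. Its argument "targets" is a list of rows, each a list of 3 entries, a list of its own where there are three numbers: the turn, a rotation vector about the tool's x, y, z in rad, then the shift along the tool's x, y, z in cm, then the opening, from 0 (shut) to 1 (fully open). A call has 1 to 10 rows; each row is the pose to reach, as a shift and turn from the pose commanded when the call began, along the tool's axes at that moment; what a row does not reach only later rows make up. A row lasts 1/12 s, in which the tool goes at most 41.7 mm and 7.16 degrees, less where a joint would pass 70% of its speed; a pose out of reach is approached as far as the arm can. A call with a gripper value outside its range is refused whole. The fingers move at their own pace and stop on an object; "force" is the grip in N (left out, the last holds). Time passes only in rows, so rows that repeat a pose let the fingers close. It gives the time, the measured TCP pose, the force, the opening and the grip force at its end, in the units of the state.
- manip.observe(): the state, without advancing time (a new reading comes with each control period).
- manip.capture(name): name is "scene" or "top" or "wrist"; returns a dict with "pixels" (420x560x3 uint8, red, green, blue), "fovy" (degrees; the focal length in pixels is half the picture's height over the tangent of half this angle, whatever the lens; pixels are square), "cx", "cy" (the principal point, pixels), "k1" (the pictures are not rectified: a ray, as slopes to the right and down, at radius r is drawn at 1 + k1 r^2 times it, then the intrinsics apply), "eye" and "orientation" of the camera in the world. Camera axes: x right, y up, looking along -z (the intrinsics and any distortion apply to the point x, -y, -z); pixel columns grow to the right and rows downward; lengths in m; the calibration is good to about 2 mm. A picture is of the moment at which its call begins. There is no depth.
- manip.sign_off(): hands the job in; it is judged then, once.
The state is a dict: "time": time; "joint_pos": joint angles; "joint_velocities": joint speeds; "joint_efforts": joint torques, N m; "tcp_pos": TCP position; "tool_rot": TCP orientation; "ft_force": force on the tool from outside, world axes, zero at the start; "wrist_torque": the same for the moment, N m; "opening": finger opening in m; "grasp_force": force on a finger pad.
Only numpy, scipy, OpenCV 4.12 (cv2) and the standard library are available. Lean on these libraries where they do the work, as an engineer would, in place of code of your own. Each camera call takes 0.05 s, during which the arm holds its last target. There are 200 camera calls.

## Working session

There is one attempt and no reset: what is moved stays moved. The work goes in short steps, Python scripts to look and compute and a tool call to move; the robot and the scene stay as the last step left them, time stands still between calls to the robot, and variables do not carry over. Pictures are saved under pics/ and viewed, at most 10 in all, crops included, and the job is handed in when it is done.

Besides the shell and the picture viewer there is one more tool, called as name(argument=value, ...), one argument or row to a line, values as JSON. apply_moves: Moves the arm, as the interface text tells. Its arguments: {"type":"object","properties":{"targets":{"type":"array"},"force":{"type":"number"}},"required":["targets"]}

```bash
ls; mkdir -p pics; cat > h.py <<'E'
import numpy as np, cv2
from cell import manip
from scipy.spatial.transform import Rotation as R
def rot(o):
    o=np.array(o,float)
    if o.shape==(3,3): return o
    return R.from_euler('xyz',o).as_matrix() if o.size==3 else R.from_quat(o).as_matrix()
def cap(name,fn=None):
    c=manip.capture(name); c['pixels']=np.asarray(c['pixels'])
    if fn: cv2.imwrite('pics/'+fn,c['pixels'][:,:,::-1])
    return c
def K(c):
    h,w=c['pixels'].shape[:2]; f=h/2/np.tan(np.radians(c['fovy'])/2)
    return np.array([[f,0,c['cx']],[0,f,c['cy']],[0,0,1]])
def rays(c,px):
    px=np.array(px,float).reshape(-1,1,2)
    d=cv2.undistortPoints(px,K(c),np.array([c['k1'],0,0,0.]))[:,0]
    v=np.c_[d[:,0],-d[:,1],-np.ones(len(d))]
    return np.array(c['eye']),v@rot(c['orientation']).T
def onz(c,px,z):
    e,v=rays(c,px); return e+v*((z-e[2])/v[:,2])[:,None]
def proj(c,P):
    P=(np.array(P,float).reshape(-1,3)-np.array(c['eye']))@rot(c['orientation'])
    p=P[:,:2]/-P[:,2:]; p[:,1]*=-1; r2=(p**2).sum(1)[:,None]
    p=p*(1+c['k1']*r2); k=K(c); return p*k[0,0]+[k[0,2],k[1,2]]
E
python3 - <<'E'
from h import *
for n in('scene','top','wrist'):
    c=cap(n,n+'0.png'); print(n,c['eye'],c['orientation'],c['fovy'],c['cx'],c['cy'],c['k1'])
print(manip.observe())
E
```

```text
pics
scene [1.05725138 0.35131425 1.02002327] [ 0.56981307 -0.00954008  2.04096901] 52.394070068860344 283.67713272383384 208.43404051573637 -0.04710609134602094
top [0.39724616 0.08533843 1.38921136] [ 0.10138542 -0.00562553 -1.57441914] 51.49537797291579 279.41950330885777 206.33586187555161 -0.0038928308657174126
wrist [0.16955001 0.55391943 0.37362283] [-2.62692292e-01  9.26341544e-04  1.16029315e+00] 70.92762367441081 275.7528279538836 213.55878955925286 -0.05758062096814531
{'time': 0.15, 'joint_pos': array([-1.20168906,  0.70694598, -0.02761984,  1.48489487,  0.02199447,
        0.9508898 , -0.07555793]), 'joint_velocities': array([-2.80351041e-05, -1.43308314e-03, -2.20099689e-04, -1.86441702e-03,
       -3.29333199e-03,  6.93099875e-04, -3.72504804e-04]), 'joint_efforts': array([ 9.89208747e-04, -8.83314872e+01,  1.23433694e+00, -2.36191535e+01,
        1.69032760e-02,  5.45799674e-03,  4.30234741e-05]), 'tcp_pos': array([0.22954133, 0.52697752, 0.23094213]), 'tool_rot': array([-3.14075691e+00,  1.58170406e-05,  2.73072465e+00]), 'ft_force': array([-0.31751469, -0.30580493,  0.72068863]), 'wrist_torque': array([-0.02152906,  0.03194239,  0.01980937]), 'grasp_force': 0.0, 'opening': 0.08546153406040126}
```

View pics/top0.png

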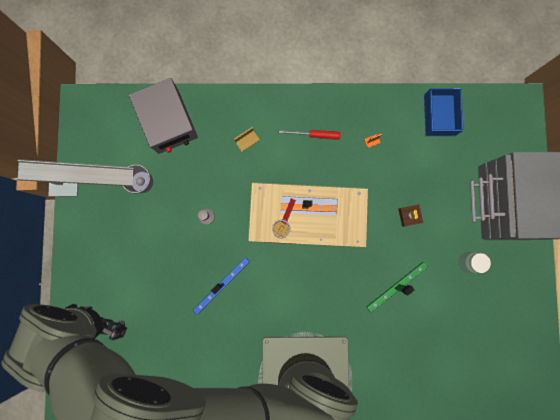

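View pics/scene0.png

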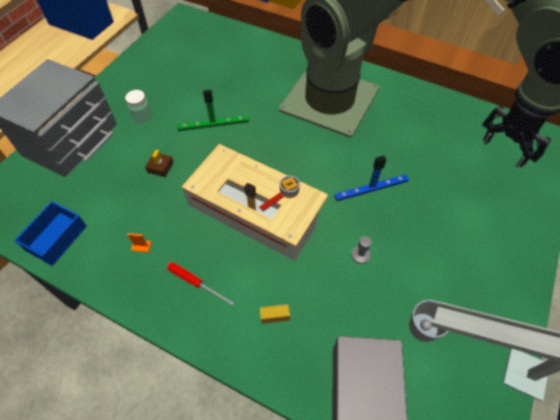

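The top view shows the deck at (250–367, 183–246), the lock at (281,229), its red arm reaching up to (290,202), the bar's grip at (307,204), and the key and block at (411,215). The post is at (206,216). In the scene view the key is at (157,155), the lock at (289,186) and the grip at (249,189).

```bash
cat > m.py <<'E'
from h import *
def blobs(c,lo,hi,amin=8,box=None):
    hsv=cv2.cvtColor(c['pixels'],cv2.COLOR_RGB2HSV)
    m=cv2.inRange(hsv,np.array(lo),np.array(hi))
    if box: z=np.zeros_like(m); x0,y0,x1,y1=box; z[y0:y1,x0:x1]=m[y0:y1,x0:x1]; m=z
    cs,_=cv2.findContours(m,cv2.RETR_EXTERNAL,cv2.CHAIN_APPROX_NONE)
    return sorted([k for k in cs if cv2.contourArea(k)>=amin],key=cv2.contourArea,reverse=True),m
E
python3 - <<'E'
from m import *
t=cap('top'); s=cap('scene')
# deck outline in top
cs,_=blobs(t,(10,40,120),(30,160,255),500,(235,170,380,260))
r=cv2.minAreaRect(cs[0]); b=cv2.boxPoints(r); P=onz(t,b,.09); print('deck',b.round(1).tolist(),P.round(4).tolist())
for a in range(4): print(np.linalg.norm(P[a]-P[a-1]))
for nm,c,bt,bs in (('t',t,(395,200,430,232),0),('s',s,(140,140,180,180),0)):
    for k in blobs(c,(20,150,120),(35,255,255),2,bt)[0][:3]: print(nm,'yellow',cv2.contourArea(k),cv2.minAreaRect(k))
for nm,c,bt in (('t',t,(240,180,370,250)),('s',s,(185,140,330,250))):
    for k in blobs(c,(0,0,0),(180,255,60),5,bt)[0][:5]: print(nm,'black',cv2.contourArea(k),cv2.minAreaRect(k))
    for k in blobs(c,(0,180,80),(6,255,255),5,bt)[0][:3]: print(nm,'red',cv2.contourArea(k),cv2.minAreaRect(k))
def crop(c,x0,y0,x1,y1,f,fn): cv2.imwrite(fn,cv2.resize(c['pixels'][y0:y1,x0:x1,::-1],None,fx=f,fy=f,interpolation=cv2.INTER_CUBIC))
A=cv2.resize(t['pixels'][170:260,240:440,::-1],None,fx=4,fy=4,interpolation=cv2.INTER_CUBIC)
cv2.imwrite('pics/crop1.png',A)
E
```

```text
deck [[248.1999969482422, 240.89999389648438], [251.1999969482422, 182.3000030517578], [368.20001220703125, 188.1999969482422], [365.20001220703125, 246.8000030517578]] [[0.4264, 0.1706, 0.09], [0.6025, 0.1624, 0.09], [0.5835, -0.1903, 0.09], [0.4076, -0.1772, 0.09]]
0.3483581067632681
0.17631069612321582
0.35316079362962227
0.1763925885562232
t yellow 22.0 ((415.0, 213.99998474121094), (8.236878395080566, 3.53009033203125), 78.69007110595703)
s yellow 30.5 ((155.10000610351562, 153.3000030517578), (4.919349670410156, 8.497057914733887), 26.56505012512207)
t black 36.5 ((307.0, 203.5), (5.0, 8.0), 90.0)
t red 66.0 ((288.376708984375, 209.17123413085938), (4.965635299682617, 20.690147399902344), 24.443954467773438)
s black 80.5 ((249.60377502441406, 191.11318969726562), (13.186612129211426, 8.791075706481934), 74.05460357666016)
s red 90.0 ((271.5440979003906, 201.07351684570312), (5.487955093383789, 24.181299209594727), 59.03623962402344)
```

View pics/crop1.png

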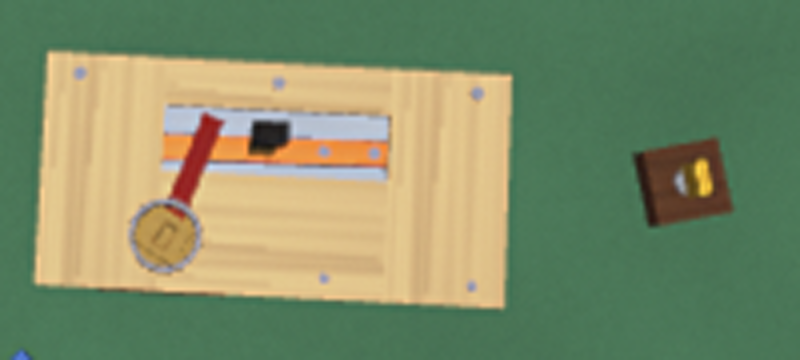

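The crop shows the keyhole in the lock at (163,235) pointing up and to the right, the red arm across the slot, the black grip at (270,135), and the key on its block at (685,180).

```bash
cat >> m.py <<'E'
def tri(c1,p1,c2,p2):
    e1,v1=rays(c1,p1); e2,v2=rays(c2,p2); v1=v1[0];v2=v2[0]
    a=np.linalg.lstsq(np.c_[v1,-v2],e2-e1,rcond=None)[0]
    A=e1+a[0]*v1;B=e2+a[1]*v2; return (A+B)/2,np.linalg.norm(A-B)
def go(p,rpy):
    o=manip.observe(); R0=rot(o['tool_rot']); 
    d=R0.T@(np.array(p)-o['tcp_pos'])*100; w=R.from_matrix(R0.T@rot(rpy)).as_rotvec()
    print('turn',w.round(3).tolist(),'shift',d.round(2).tolist())
def st():
    o=manip.observe(); print(round(o['time'],2),o['tcp_pos'].round(4),o['tool_rot'].round(3),'F',o['ft_force'].round(1),'T',o['wrist_torque'].round(2),'op',round(o['opening'],4),'g',round(o['grasp_force'],1),'q',o['joint_pos'].round(2))
E
python3 - <<'E'
from m import *
t=cap('top'); s=cap('scene')
print('key',tri(t,[415.3,214.3],s,[155.4,153.6]))
print('block top', onz(t,[[240+685/4,170+182/4]],.03))
print('grip',tri(t,[307,203.5],s,[249.6,191]))
print('lock',onz(t,[[240+166/4,170+236/4]],.122))
w=cap('wrist'); o=manip.observe(); print('cam in tool',rot(o['tool_rot']).T@(w['eye']-o['tcp_pos']), 'fwd', rot(o['tool_rot']).T@rot(w['orientation'])@[0,0,-1])
go([.50,-.315,.24],[np.pi,0,.2])
E
```

```text
key (array([ 0.5063603 , -0.33943551,  0.05859402]), np.float64(0.0013802501280145809))
block top [[ 0.50533511 -0.33633384  0.03      ]]
grip (array([ 0.53405334, -0.0029014 ,  0.12352578]), np.float64(0.00010602130834510197))
lock [[0.45982721 0.0719283  0.122     ]]
cam in tool [ 0.06574367  0.00062763 -0.14272495] fwd [-2.59670355e-01  4.85165173e-05  9.65697315e-01]
turn [-0.0, 0.0, 2.531] shift [-58.42, -66.41, -0.87]
```

apply_moves(
  targets=[
    [[0,0,1.2],[-58.4,-66.4,-0.9],1],
    [[0,0,1.2],[-58.4,-66.4,-0.9],1],
    [[0,0,1.2],[-58.4,-66.4,-0.9],1],
    [[0,0,1.2],[-58.4,-66.4,-0.9],1],
    [[0,0,1.2],[-58.4,-66.4,-0.9],1],
    [[0,0,1.2],[-58.4,-66.4,-0.9],1],
    [[0,0,1.2],[-58.4,-66.4,-0.9],1],
    [[0,0,1.2],[-58.4,-66.4,-0.9],1],
    [[0,0,1.2],[-58.4,-66.4,-0.9],1],
    [[0,0,1.2],[-58.4,-66.4,-0.9],1],
  ],
)

```text
time: 1.23
tcp_pos: [0.357, 0.1286, 0.2357]
tool_rot: [3.141, -0.0, 1.524]
ft_force: [1.0, 0.6, -0.1]
opening: 0.0853
grasp_force: 0.0
```

```bash
python3 -c "
from m import *
st();go([.506,-.337,.22],[np.pi,0,.2])"
```

```text
1.23 [0.357  0.1286 0.2357] [ 3.141 -0.     1.524] F [ 1.   0.6 -0.1] T [ 0.02 -0.04 -0.02] op 0.0853 g 0.0 q [-0.6   0.45  0.27  2.13 -0.21  0.59 -0.24]
turn [0.0, -0.0, 1.324] shift [-45.82, 17.05, 1.57]
```

apply_moves(
  targets=[
    [[0,0,1.32],[-45.8,17.0,1.5],1],
    [[0,0,1.32],[-45.8,17.0,1.5],1],
    [[0,0,1.32],[-45.8,17.0,1.5],1],
    [[0,0,1.32],[-45.8,17.0,1.5],1],
    [[0,0,1.32],[-45.8,17.0,1.5],1],
    [[0,0,1.32],[-45.8,17.0,1.5],1],
    [[0,0,1.32],[-45.8,17.0,1.5],1],
    [[0,0,1.32],[-45.8,17.0,1.5],1],
    [[0,0,1.32],[-45.8,17.0,1.5],1],
    [[0,0,1.32],[-45.8,17.0,1.5],1],
  ],
)

```text
time: 2.07
tcp_pos: [0.4864, -0.2675, 0.2228]
tool_rot: [3.142, -0.0, 0.275]
ft_force: [1.8, 1.1, 0.1]
opening: 0.0854
grasp_force: 0.0
```

```bash
python3 -c "
from m import *
st();go([.506,-.337,.22],[np.pi,0,.2])"
```

```text
2.07 [ 0.4864 -0.2675  0.2228] [ 3.142 -0.     0.275] F [1.8 1.1 0.1] T [ 0.04  0.   -0.03] op 0.0854 g 0.0 q [ 0.17  0.75  0.55  1.58 -0.46  0.94 -0.42]
turn [0.0, -0.0, 0.075] shift [0.0, 7.22, 0.28]
```

apply_moves(
  targets=[
    [[0,0,0.07],[0,7.0,0.2],1],
    [[0,0,0.07],[0,7.0,0.2],1],
    [[0,0,0.07],[0,7.0,0.2],1],
    [[0,0,0.07],[0,7.0,0.2],1],
  ],
)

```text
time: 2.4
tcp_pos: [0.505, -0.3338, 0.2201]
tool_rot: [-3.141, 0.001, 0.209]
ft_force: [-1.0, 0.8, 0.3]
opening: 0.0857
grasp_force: 0.0
```

```bash
python3 - <<'E'
from m import *
w=cap('wrist','w1.png'); st()
for k in blobs(w,(20,150,100),(35,255,255),50)[0][:3]: print('yellow',cv2.contourArea(k),cv2.minAreaRect(k))
# brown block
for k in blobs(w,(0,60,20),(18,220,140),800)[0][:3]: print('brown',cv2.contourArea(k),cv2.minAreaRect(k))
E
```

```text
2.45 [ 0.5053 -0.3325  0.2204] [-3.141  0.     0.211] F [-0.8  0.4  0.3] T [-0.04  0.01 -0.04] op 0.0852 g 0.0 q [ 0.28  0.83  0.56  1.39 -0.47  1.05 -0.43]
brown 2508.5 ((279.94720458984375, 190.4013214111328), (51.23023986816406, 51.61897659301758), 1.5911402702331543)
```

View pics/w1.png

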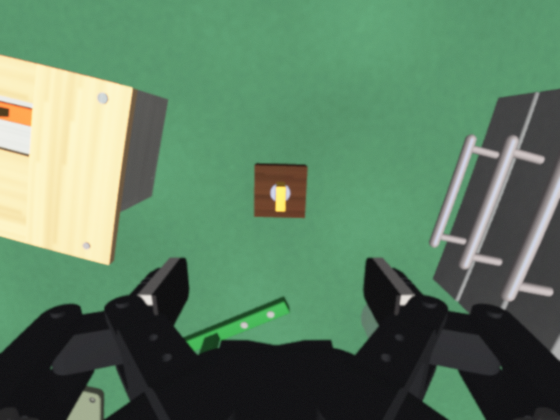

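The wrist view shows the block square at (280,190), with the yellow bow at (281,199) lined up with it.

```bash
python3 - <<'E'
from m import *
w=cap('wrist')
ks,_=blobs(w,(18,120,80),(38,255,255),20,(255,165,306,217))
for k in ks[:3]: print('yellow',cv2.contourArea(k),cv2.minAreaRect(k),k[:,0].min(0),k[:,0].max(0))
k=blobs(w,(0,60,20),(18,220,140),800)[0][0]
b=cv2.boxPoints(cv2.minAreaRect(k)); P=onz(w,b,.03); print(P.round(4),P.mean(0))
for i in range(4): d=P[i]-P[i-1]; print(np.linalg.norm(d),np.arctan2(d[1],d[0]))
for z in (.068,.03): print(proj(w,[[*P.mean(0)[:2],z]]))
k=ks[0][:,0]; b=cv2.boxPoints(cv2.minAreaRect(k)); Q=onz(w,b,.068); print(Q.round(4),Q.mean(0))
E
```

```text
yellow 236.0 ((281.0, 197.0), (30.0, 10.0), 90.0) [276 182] [286 212]
[[ 0.474  -0.313   0.03  ]
 [ 0.5333 -0.3033  0.03  ]
 [ 0.5436 -0.3599  0.03  ]
 [ 0.4846 -0.3722  0.03  ]] [ 0.50886508 -0.33711374  0.03      ]
0.060145725073478595 1.749382514795558
0.06010112130407381 0.16282389483417242
0.05752876643156914 -1.3904972586548032
0.06021535049026511 -2.935273257742923
[[281.53539809 198.41794048]]
[[280.91636471 191.48927222]]
[[ 0.5242 -0.328   0.068 ]
 [ 0.5263 -0.3379  0.068 ]
 [ 0.4958 -0.3447  0.068 ]
 [ 0.4936 -0.3346  0.068 ]] [ 0.50999831 -0.33630628  0.068     ]
```

```bash
python3 -c "
from m import *
st();go([.509,-.337,.038],[np.pi,0,.195])"
```

```text
2.5 [ 0.5056 -0.3319  0.2207] [-3.141 -0.     0.212] F [-0.   1.   0.9] T [ 0.   -0.01  0.01] op 0.0853 g 0.0 q [ 0.28  0.83  0.56  1.39 -0.47  1.05 -0.43]
turn [-0.001, -0.0, 0.017] shift [0.23, 0.59, 18.27]
```

apply_moves(
  targets=[
    [[0,0,0.015],[0.2,0.6,4],0.5],
    [[0,0,0.015],[0.2,0.6,8],0.5],
    [[0,0,0.015],[0.2,0.6,11],0.5],
    [[0,0,0.015],[0.2,0.6,13],0.5],
    [[0,0,0.015],[0.2,0.6,14],0.5],
    [[0,0,0.015],[0.2,0.6,14],0.5],
  ],
)

```text
time: 3.0
tcp_pos: [0.5085, -0.3369, 0.0796]
tool_rot: [-3.14, 0.001, 0.197]
ft_force: [-0.3, 0.0, 0.3]
opening: 0.0426
grasp_force: 0.0
```

```bash
python3 - <<'E'
from m import *
w=cap('wrist','w2.png'); st()
ks,_=blobs(w,(18,120,80),(38,255,255),20,(200,120,360,420))
for k in ks[:3]: print('yellow',cv2.contourArea(k),cv2.minAreaRect(k),k[:,0].min(0),k[:,0].max(0))
print(proj(w,[[.509,-.337,.068],[.509,-.337,.034]]))
go([.509,-.337,.038],[np.pi,0,.195])
E
```

```text
3.05 [ 0.5089 -0.3376  0.0812] [-3.141  0.     0.197] F [-0.4 -0.9  0.4] T [ 0.01 -0.02 -0.01] op 0.0427 g 0.0 q [ 0.32  1.01  0.46  1.5  -0.58  0.77 -0.35]
yellow 413.5 ((276.5, 258.5), (35.0, 19.0), 90.0) [267 241] [286 276]
yellow 227.5 ((277.5, 228.0), (18.0, 15.0), 90.0) [270 219] [285 237]
[[277.25655915 254.19420614]
 [277.08078792 234.40178654]]
turn [-0.0, 0.0, 0.002] shift [0.02, -0.06, 4.32]
```

View pics/w2.png

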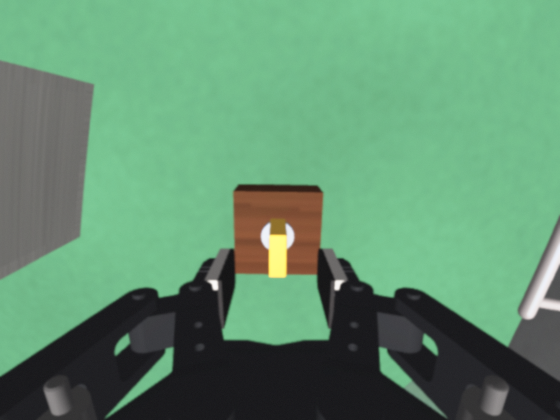

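The key sits between the fingers, with the bow at (277,258) and the collar at (277,236). I'll go down and grip it.

apply_moves(
  targets=[
    [[0,0,0],[-0.1,0,2.5],0.5],
    [[0,0,0],[-0.15,0,4.3],0.5],
    [[0,0,0],[-0.15,0,4.3],0.4],
    [[0,0,0],[-0.15,0,4.3],0],
    [[0,0,0],[-0.15,0,4.3],0],
    [[0,0,0],[-0.15,0,4.3],0],
    [[0,0,0],[-0.15,0,4.3],0],
    [[0,0,0],[-0.15,0,4.3],0],
  ],
  force=50,
)

```text
time: 3.72
tcp_pos: [0.508, -0.339, 0.0399]
tool_rot: [3.14, -0.002, 0.196]
ft_force: [-0.8, 1.2, 7.9]
opening: 0.0091
grasp_force: 49.7
```

apply_moves(
  targets=[
    [[0,0,0],[0,0,0],0],
    [[0,0,0],[0,0,-1],0],
    [[0,0,0],[0,0,-3],0],
    [[0,0,0],[0,0,-7],0],
    [[0,0,0],[0,0,-11],0],
    [[0,0,0],[0,0,-15],0],
    [[0,0,0],[0,0,-17],0],
    [[0,0,0],[0,0,-17],0],
  ],
)

```text
time: 4.38
tcp_pos: [0.5082, -0.3397, 0.2142]
tool_rot: [3.136, -0.005, 0.196]
ft_force: [0.2, -1.0, -0.0]
opening: 0.0088
grasp_force: 48.7
```

```bash
python3 - <<'E'
from m import *
st(); w=cap('wrist','w3.png')
ks,_=blobs(w,(18,120,80),(38,255,255),10,(200,120,360,420))
for k in ks[:3]: print('yellow',cv2.contourArea(k),cv2.minAreaRect(k),k[:,0].min(0),k[:,0].max(0))
go([.44,.072,.23],[np.pi,0,-.45])
E
```

```text
4.38 [ 0.5082 -0.3397  0.2142] [ 3.136 -0.005  0.196] F [ 0.2 -1.  -0. ] T [-0.    0.01 -0.  ] op 0.0088 g 48.7 q [ 0.29  0.84  0.56  1.39 -0.48  1.04 -0.44]
yellow 1662.0 ((276.0, 277.0), (78.0, 24.0), 90.0) [264 238] [288 316]
turn [0.002, -0.004, 0.646] shift [1.35, -41.63, -1.99]
```

```bash
python3 - <<'E'
from m import *
go([.433,.085,.225],[np.pi,0,-.45])
E
```

```text
turn [0.002, -0.004, 0.646] shift [0.92, -43.04, -1.5]
```

apply_moves(
  targets=[
    [[0,0,0.1],[0.9,-4,-1],0],
    [[0,0,0.65],[0.9,-43,-1],0],
    [[0,0,0.65],[0.9,-43,-1],0],
    [[0,0,0.65],[0.9,-43,-1],0],
    [[0,0,0.65],[0.9,-43,-1],0],
    [[0,0,0.65],[0.9,-43,-1],0],
    [[0,0,0.65],[0.9,-43,-1],0],
    [[0,0,0.65],[0.9,-43,-1],0],
    [[0,0,0.65],[0.9,-43,-1],0],
    [[0,0,0.65],[0.9,-43,-1],0],
  ],
)

```text
time: 5.27
tcp_pos: [0.4343, 0.0717, 0.218]
tool_rot: [-3.141, 0.0, -0.454]
ft_force: [0.8, 0.8, 0.2]
opening: 0.0091
grasp_force: 48.8
```

```bash
python3 - <<'E'
from m import *
st();go([.433,.085,.225],[np.pi,0,-.45])
E
```

```text
5.27 [0.4343 0.0717 0.218 ] [-3.141  0.    -0.454] F [0.8 0.8 0.2] T [ 0.02 -0.11 -0.04] op 0.0091 g 48.8 q [-0.7   0.69  0.87  1.98 -0.73  0.82 -1.44]
turn [-0.0, 0.0, -0.004] shift [-0.7, -1.13, -0.7]
```

apply_moves(
  targets=[
    [[0,0,0],[-0.5,-1,-0.5],0],
    [[0,0,0],[-0.5,-1,-0.5],0],
    [[0,0,0],[-0.5,-1,-0.5],0],
  ],
)

```text
time: 5.52
tcp_pos: [0.4351, 0.0814, 0.2229]
tool_rot: [3.142, -0.0, -0.453]
ft_force: [-0.3, -0.3, 0.6]
opening: 0.0089
grasp_force: 48.9
```

```bash
python3 - <<'E'
from m import *
st();w=cap('wrist')
print(proj(w,[[.46,.072,.122]]))
x0,y0,x1,y1=200,90,360,330
cv2.imwrite('pics/w4.png',cv2.resize(w['pixels'][y0:y1,x0:x1,::-1],None,fx=2.5,fy=2.5,interpolation=cv2.INTER_CUBIC))
E
```

```text
5.52 [0.4351 0.0814 0.2229] [ 3.142 -0.    -0.453] F [-0.3 -0.3  0.6] T [-0.04  0.02  0.04] op 0.0089 g 48.9 q [-0.73  0.69  0.88  1.97 -0.72  0.84 -1.47]
[[273.57676331 182.67220372]]
```

View pics/w4.png

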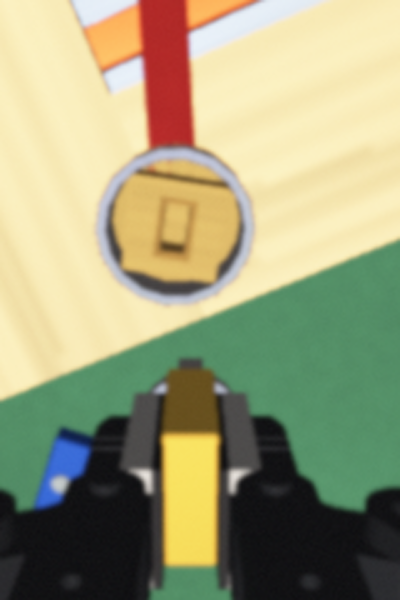

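The crop shows the keyhole at about (175,228), turned about 0.12 rad clockwise in the image, the ring centre at (175,225), and the held key below it with its blade tip at about (190,360).

```bash
python3 - <<'E'
from m import *
w=cap('wrist'); f=lambda p:np.array(p)/2.5+[200-.3,90-.3]
o=manip.observe(); R0=rot(o['tool_rot']); T=o['tcp_pos']
Q=onz(w,f([[163,197],[194,201],[188,260],[155,255]]),.122); print('hole',Q.round(4).tolist(),Q.mean(0))
for a,b in((3,0),(2,1),(0,1),(3,2)): d=Q[b]-Q[a]; print(np.linalg.norm(d).round(4),np.arctan2(d[1],d[0]).round(3))
C=onz(w,f([[97,224],[253,224],[175,145],[175,305]]),.122); print('ring',(C[0]+C[1])/2,(C[2]+C[3])/2,np.linalg.norm(C[0]-C[1]),np.linalg.norm(C[2]-C[3]))
# red arm direction
k=blobs(w,(0,170,60),(8,255,255),100,(200,0,360,170))[0][0]
vx,vy,x,y=cv2.fitLine(k,cv2.DIST_L2,0,.01,.01).ravel()
A=onz(w,[[x,y],[x+30*vx,y+30*vy]],.098);d=A[1]-A[0];print('arm',A[0],np.arctan2(d[1],d[0]))
print('arm line offset of hole',np.cross(d[:2]/np.linalg.norm(d[:2]),Q.mean(0)[:2]-A[0][:2]))
# key in tool frame
B=onz(w,f([[162,434],[220,434],[220,566],[162,566]]),T[2]+.028); print('bow top tool',((B-T)@R0).round(4).tolist())
B=onz(w,f([[180,360],[202,360]]),T[2]-.032); print('tip tool',((B-T)@R0).round(4).tolist())
print('scene/top ring check'); 
E
```

```text
hole [[0.4738, 0.0723, 0.122], [0.4682, 0.0637, 0.122], [0.4512, 0.0742, 0.122], [0.4576, 0.0834, 0.122]] [0.46271751 0.07341623 0.122     ]
0.0196 -0.601
0.0199 -0.554
0.0103 -2.153
0.0112 -2.178
ring [0.46409259 0.07273752 0.122     ] [0.46314817 0.0731979  0.122     ] 0.05184739733464267 0.05354114273942804
arm [0.51986753 0.05062499 0.098     ] 2.747723566473177
arm line offset of hole 0.0008859819214492512
bow top tool [[0.0123, -0.0057, -0.028], [0.0123, 0.0041, -0.028], [-0.0134, 0.0044, -0.028], [-0.0135, -0.006, -0.028]]
tip tool [[0.005, -0.0035, 0.032], [0.005, 0.002, 0.032]]
scene/top ring check<stdin>:11: DeprecationWarning: Arrays of 2-dimensional vectors are deprecated. Use arrays of 3-dimensional vectors instead. (deprecated in NumPy 2.0)
```

```bash
python3 - <<'E'
from m import *
go([.4634,.0722,.167],[np.pi,0,-.59])
E
```

```text
turn [0.0, -0.0, 0.135] shift [2.87, -0.52, 5.59]
```

apply_moves(
  targets=[
    [[0,0,0.1],[2.8,-0.5,2],0],
    [[0,0,0.135],[2.87,-0.5,4.5],0],
    [[0,0,0.135],[2.87,-0.5,5.4],0],
    [[0,0,0.135],[2.87,-0.5,5.4],0],
    [[0,0,0.135],[2.87,-0.5,5.4],0],
  ],
)

```text
time: 6.03
tcp_pos: [0.4631, 0.0722, 0.1693]
tool_rot: [3.141, 0.0, -0.589]
ft_force: [-0.7, -0.9, 0.3]
opening: 0.009
grasp_force: 48.9
```

```bash
python3 - <<'E'
from m import *
st();w=cap('wrist')
x0,y0,x1,y1=210,150,340,320
cv2.imwrite('pics/w5.png',cv2.resize(w['pixels'][y0:y1,x0:x1,::-1],None,fx=3.5,fy=3.5,interpolation=cv2.INTER_CUBIC))
print((proj(w,[[.4633,.0732,.122]])-[210,150])*3.5)
go([.4634,.0722,.167],[np.pi,0,-.59])
E
```

```text
6.03 [0.4631 0.0722 0.1693] [ 3.141  0.    -0.589] F [-0.7 -0.9  0.3] T [-0.02 -0.01 -0.  ] op 0.009 g 48.9 q [-0.65  0.8   0.82  1.95 -0.85  0.77 -1.48]
[[228.11023975 294.27831257]]
turn [-0.0, -0.0, 0.001] shift [0.03, 0.02, 0.27]
```

View pics/w5.png

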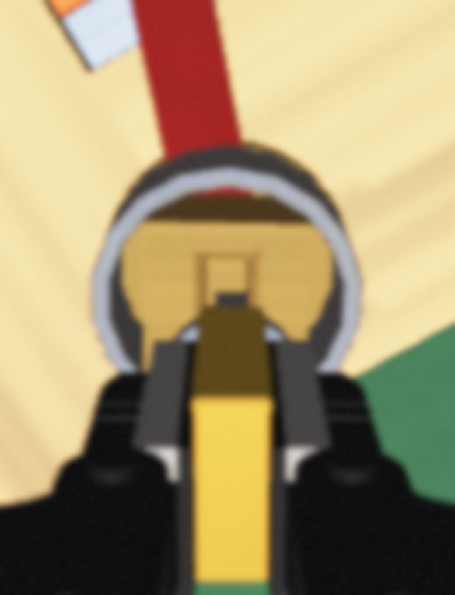

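The close crop shows the keyhole's outer edges at columns 197 and 258 and its far edge at row 252. The blade is at columns 216–249 with its tip row about 293, so the key is about 0.8 mm too far right.

```bash
python3 - <<'E'
from m import *
w=cap('wrist'); o=manip.observe(); R0=rot(o['tool_rot']); T=o['tcp_pos']
f=lambda p:np.array(p,float)/3.5+[210-.36,150-.36]
t=lambda p,z:((onz(w,f(p),z)-T)@R0)[:,:2].round(4).tolist()
print('ring top,L,R',t([[228,167],[92,294],[360,294]],.122))
print('hole far outer/inner',t([[227,252],[227,259]],.122))
print('tip front top',t([[232,293],[216,293],[249,293]],T[2]-.032))
print('bow',t([[192,397],[271,397],[270,582],[195,582]],T[2]+.028))
E
```

```text
ring top,L,R [[0.0251, -0.0009], [-0.0002, -0.0275], [-0.0002, 0.0248]]
hole far outer/inner [[0.0084, -0.0011], [0.007, -0.0011]]
tip front top [[0.0055, -0.0002], [0.0055, -0.003], [0.0055, 0.0029]]
bow [[0.0127, -0.0051], [0.0127, 0.0045], [-0.013, 0.0046], [-0.013, -0.005]]
```

apply_moves(
  targets=[
    [[0,0,0],[-0.05,-0.09,0],0],
    [[0,0,0],[-0.05,-0.09,0.6],0],
    [[0,0,0],[-0.05,-0.09,1.2],0],
    [[0,0,0],[-0.05,-0.09,1.6],0],
    [[0,0,0],[-0.05,-0.09,2.0],0],
    [[0,0,0],[-0.05,-0.09,2.1],0],
  ],
)

```text
time: 6.63
tcp_pos: [0.4632, 0.0739, 0.1471]
tool_rot: [3.141, 0.001, -0.589]
ft_force: [0.7, -0.8, -1.3]
opening: 0.0091
grasp_force: 48.9
```

apply_moves(
  targets=[
    [[0,0,0],[0,0,0.5],0],
    [[0,0,0],[0,0,0.9],0],
    [[0,0,0],[0,0,1.2],0],
    [[0,0,0],[0,0,1.4],0],
    [[0,0,0],[0,0,1.4],0],
  ],
)

```text
time: 7.05
tcp_pos: [0.4633, 0.0739, 0.1334]
tool_rot: [3.141, 0.0, -0.589]
ft_force: [-0.5, -0.3, -0.5]
opening: 0.0098
grasp_force: 48.9
```

apply_moves(
  targets=[
    [[0,0,0],[0,0,0.2],0],
    [[0,0,0],[0,0,0.4],0],
    [[0,0,0],[0,0,0.5],0],
    [[0,0,0],[0,0,0.5],0],
  ],
)

```text
time: 7.38
tcp_pos: [0.4641, 0.0736, 0.1308]
tool_rot: [-3.139, -0.002, -0.59]
ft_force: [-10.5, 1.4, 57.3]
opening: 0.0091
grasp_force: 59.0
```

apply_moves(
  targets=[
    [[0,0,0],[0,0,-0.25],0],
    [[0,0,-0.12],[0,0,-0.25],0],
    [[0,0,-0.24],[0,0,-0.25],0],
    [[0,0,-0.36],[0,0,-0.25],0],
    [[0,0,-0.48],[-0.02,0,-0.25],0],
    [[0,0,-0.6],[-0.03,0,-0.25],0],
    [[0,0,-0.72],[-0.04,-0.01,-0.25],0],
    [[0,0,-0.84],[-0.05,-0.01,-0.25],0],
    [[0,0,-0.96],[-0.06,-0.02,-0.25],0],
    [[0,0,-1.0],[-0.07,-0.02,-0.25],0],
  ],
  force=70,
)

```text
time: 8.22
tcp_pos: [0.4633, 0.0742, 0.1315]
tool_rot: [3.141, -0.001, 0.418]
ft_force: [1.6, -1.4, 0.7]
opening: 0.0084
grasp_force: 68.3
```

```bash
python3 - <<'E'
from m import *
st()
t=cap('top')
k=blobs(t,(0,160,60),(8,255,255),20,(240,180,370,250))[0]
for c in k[:2]:
  vx,vy,x,y=cv2.fitLine(c,cv2.DIST_L2,0,.01,.01).ravel()
  A=onz(t,[[x,y],[x+30*vx,y+30*vy]],.098);d=A[1]-A[0];print(cv2.contourArea(c),'arm',A[0],np.arctan2(d[1],d[0]))
E
```

```text
8.22 [0.4633 0.0742 0.1315] [ 3.141e+00 -1.000e-03  4.180e-01] F [ 1.6 -1.4  0.7] T [-0.44 -0.4  -0.01] op 0.0084 g 68.3 q [-0.48  0.78  0.46  1.99 -0.66  0.53 -0.7 ]
```

apply_moves(
  targets=[
    [[0,0,-0.12],[0,0,0],0],
    [[0,0,-0.24],[0,0,0],0],
    [[0,0,-0.36],[0,0,0],0],
    [[0,0,-0.42],[0,0,0],0],
    [[0,0,-0.47],[0,0,0],0],
    [[0,0,-0.51],[0,0,0],0],
    [[0,0,-0.51],[0,0,0],0],
  ],
)

```text
time: 8.85
tcp_pos: [0.463, 0.0744, 0.1314]
tool_rot: [3.141, -0.0, 0.921]
ft_force: [0.7, -0.2, 5.9]
opening: 0.0091
grasp_force: 69.2
```

```bash
python3 - <<'E'
from m import *
st()
w=cap('wrist','w6.png')
for c in blobs(w,(0,160,60),(8,255,255),100)[0][:3]:
  vx,vy,x,y=cv2.fitLine(c,cv2.DIST_L2,0,.01,.01).ravel()
  A=onz(w,[[x,y],[x+30*vx,y+30*vy]],.098);d=A[1]-A[0];print(cv2.contourArea(c),'arm',A[0],np.arctan2(d[1],d[0]))
E
```

```text
8.85 [0.463  0.0744 0.1314] [ 3.141 -0.     0.921] F [ 0.7 -0.2  5.9] T [-0.06  0.1  -0.31] op 0.0091 g 69.2 q [-0.41  0.75  0.32  1.99 -0.49  0.48 -0.38]
3185.5 arm [0.50555664 0.12004041 0.098     ] 0.8096951262147483
```

View pics/w6.png

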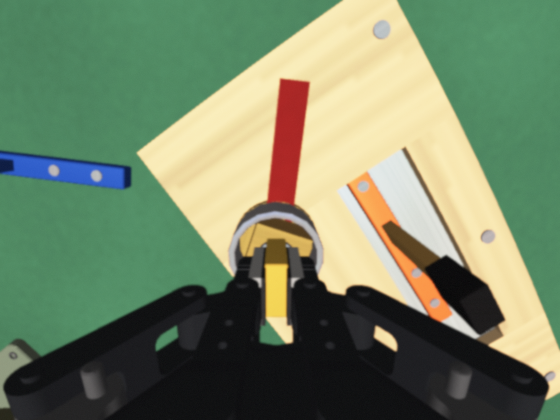

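The view shows the red arm at (290,140), clear of the slot, with the slot, bar and grip on the right. I'll press a little further to make sure it is at its stop.

apply_moves(
  targets=[
    [[0,0,-0.06],[0,0,0],0],
    [[0,0,-0.12],[0,0,0.05],0],
    [[0,0,-0.16],[0,0,0.1],0],
    [[0,0,-0.16],[0,0,0.1],0],
  ],
)

```text
time: 9.23
tcp_pos: [0.4635, 0.0747, 0.1311]
tool_rot: [3.14, -0.002, 1.08]
ft_force: [-2.3, 2.3, 24.5]
opening: 0.0086
grasp_force: 72.7
```

```bash
cat > arm.py <<'E'
from m import *
st()
w=cap('wrist')
for c in blobs(w,(0,160,60),(8,255,255),100)[0][:1]:
  vx,vy,x,y=cv2.fitLine(c,cv2.DIST_L2,0,.01,.01).ravel()
  A=onz(w,[[x,y],[x+30*vx,y+30*vy]],.098);d=A[1]-A[0];print(cv2.contourArea(c),'arm',A[0],np.arctan2(d[1],d[0]))
E
python3 arm.py
```

```text
9.23 [0.4635 0.0747 0.1311] [ 3.14e+00 -2.00e-03  1.08e+00] F [-2.3  2.3 24.5] T [ 0.65  0.32 -0.75] op 0.0086 g 72.7 q [-0.38  0.75  0.28  1.99 -0.43  0.46 -0.28]
3210.0 arm [0.50529871 0.12017971 0.098     ] 0.8107959795701422
```

apply_moves(
  targets=[
    [[0,0,0.06],[0,0,-0.1],0],
    [[0,0,0.14],[0,0,-0.1],0],
    [[0,0,0.14],[0,0,-0.1],0.45],
    [[0,0,0.14],[0,0,-0.1],0.45],
    [[0,0,0.14],[0,0,-0.1],0.45],
    [[0,0,0.14],[0,0,-1],0.45],
    [[0,0,0.14],[0,0,-4],0.45],
    [[0,0,0.14],[0,0,-8],0.45],
    [[0,0,0.14],[0,0,-10],0.45],
  ],
)

```text
time: 10.03
tcp_pos: [0.4633, 0.0741, 0.2334]
tool_rot: [3.14, -0.001, 0.941]
ft_force: [-0.2, -0.5, 0.9]
opening: 0.0385
grasp_force: 0.0
```

```bash
python3 arm.py; python3 - <<'E'
from m import *
# slot-frame estimates
t=cap('top'); s=cap('scene')
for nm,c,bt in (('t',t,(290,180,340,225)),('s',s,(225,165,275,225))):
    for k in blobs(c,(0,0,0),(180,255,60),5,bt)[0][:3]: print(nm,'black',cv2.contourArea(k),cv2.minAreaRect(k))
w=cap('wrist'); 
for k in blobs(w,(18,120,100),(35,255,255),30)[0][:3]: print('yellow',cv2.contourArea(k),cv2.minAreaRect(k))
print('expect key', proj(w,[[.463,.074,.16],[.463,.074,.126]]))
E
```

```text
10.03 [0.4633 0.0741 0.2334] [ 3.14e+00 -1.00e-03  9.41e-01] F [-0.2 -0.5  0.9] T [ 0.01 -0.01 -0.04] op 0.0385 g 0.0 q [-0.49  0.59  0.47  1.86 -0.37  0.77 -0.46]
1618.0 arm [ 0.70916413 -0.02232453  0.098     ] -1.6372126666183444
s black 80.5 ((249.5, 191.0), (12.0, 9.0), 90.0)
yellow 1562.5 ((272.288330078125, 216.3321075439453), (46.04987716674805, 47.416847229003906), 19.98310661315918)
yellow 42.5 ((330.7075500488281, 166.77357482910156), (8.928435325622559, 14.56021785736084), 15.94539737701416)
expect key [[276.25630092 225.67535597]
 [276.11508233 214.08428856]]
```

```bash
python3 - <<'E'
from m import *
go([.532,-.02,.26],[np.pi,0,1.517])
E
```

```text
turn [0.0, -0.0, -0.575] shift [-3.59, 11.16, -2.98]
```

apply_moves(
  targets=[
    [[0,0,-0.12],[-1,3,-2.9],0.6],
    [[0,0,-0.57],[-3.6,11.2,-2.9],0.6],
    [[0,0,-0.57],[-3.6,11.2,-2.9],0.6],
    [[0,0,-0.57],[-3.6,11.2,-2.9],0.6],
    [[0,0,-0.57],[-3.6,11.2,-2.9],0.6],
    [[0,0,-0.57],[-3.6,11.2,-2.9],0.6],
  ],
)

```text
time: 10.73
tcp_pos: [0.532, -0.0213, 0.2579]
tool_rot: [-3.139, -0.0, 1.514]
ft_force: [-0.5, -0.0, -0.6]
opening: 0.0511
grasp_force: 0.0
```

```bash
python3 - <<'E'
from m import *
st(); w=cap('wrist','w7.png')
E
```

```text
10.73 [ 0.532  -0.0213  0.2579] [-3.139 -0.     1.514] F [-0.5 -0.  -0.6] T [0.04 0.01 0.05] op 0.0511 g 0.0 q [-0.17  0.63  0.28  1.6  -0.2   0.94  0.12]
```

View pics/w7.png

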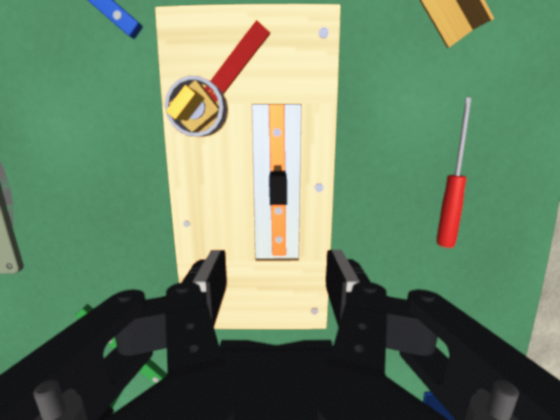

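The view shows the key seated in the lock at (190,105) and the red arm clear, with its tip at (262,30). The slot runs (252–301, 104–259), the orange bar is in it at column 278, and the grip is at (278,188).

```bash
python3 - <<'E'
from m import *
w=cap('wrist')
S=onz(w,[[252,103.5],[301,103.5],[299.5,259.5],[254.5,259.5]],.09); print('slot',S.round(4).tolist(),S.mean(0))
for i in range(4): d=S[i]-S[i-1]; print(np.linalg.norm(d).round(4),np.arctan2(d[1],d[0]).round(3))
k=blobs(w,(0,0,0),(180,255,60),50,(255,150,300,220))[0][0]; print(cv2.minAreaRect(k),k[:,0].min(0),k[:,0].max(0))
x0,y0=k[:,0].min(0);x1,y1=k[:,0].max(0)+1
print('top face guess, far edge bottom z .112, near edge top .15')
G=onz(w,[[(x0+x1)/2,y1-.5]],.15); print('near edge',G)
c=blobs(w,(5,150,120),(15,255,255),50,(255,100,300,262))[0]
o=np.vstack([i[:,0] for i in c]); vx,vy,x,y=cv2.fitLine(o,cv2.DIST_L2,0,.01,.01).ravel()
A=onz(w,[[x,y],[x+60*vx,y+60*vy]],.024);d=A[1]-A[0]; print('bar line',A,np.arctan2(d[1],d[0]))
g=w['pixels'][160:215,278].astype(int); print(g.sum(1))
E
```

```text
slot [[0.5139, 0.0773, 0.09], [0.5628, 0.0743, 0.09], [0.5543, -0.0938, 0.09], [0.5031, -0.0907, 0.09]] [ 0.53353478 -0.00823936  0.09      ]
0.1683 1.506
0.049 -0.061
0.1683 -1.621
0.0514 3.081
((277.5, 187.0), (32.0, 15.0), 90.0) [270 171] [285 203]
top face guess, far edge bottom z .112, near edge top .15
near edge [[ 0.53420369 -0.01295757  0.15      ]]
bar line [[ 0.5324665  -0.07346857  0.024     ]
 [ 0.52764979 -0.16281322  0.024     ]] -1.6246557192894295
[541 539 540 536 505 415 283 218 201 200 181 125  73  41  42  53  67  86
  93  88  87  92  91  88  85  86  91  89  90  91  93  89  93  93  87  93
  94  91  94  91  89  93  98 102 167 336 475 548 590 609 622 621 614 612
 603]
```

```bash
cat > plan.py <<'E'
import numpy as np
from scipy.sparse import coo_matrix
from scipy.sparse.csgraph import dijkstra
def edge(P):
    out=[]
    for a,b in zip(P,np.roll(P,-1,0)):
        n=int(np.hypot(*(b-a))//2)+1; out.append(a+(b-a)*np.arange(n)[:,None]/n)
    return np.vstack(out)
box=lambda u,v0,v1:edge(np.array([[-u,v0],[u,v0],[u,v1],[-u,v1]],float))
L=np.vstack([box(115,0,16),box(10,16,104),box(13,104,142),box(43,178,230)])-[0,124]
def sdf(p,y0,y1,z0,z1):
    d=np.stack([np.maximum(y0-p[...,0],p[...,0]-y1),np.maximum(z0-p[...,1],p[...,1]-z1)],-1)
    return np.hypot(*np.moveaxis(np.maximum(d,0),-1,0))+np.minimum(d.max(-1),0)
def clear(y,z,th):
    c,s=np.cos(th),np.sin(th)
    p=np.stack([y+L[:,0]*c-L[:,1]*s,z+L[:,0]*s+L[:,1]*c],-1)
    return min(sdf(p,85,175,80,90).min(),sdf(p,-175,-85,80,90).min(),(p[:,1]-8).min(),
      sdf(p,165,175,0,85).min(),sdf(p,-175,-165,0,85).min())
Y=np.arange(-100,61,4);Z=np.arange(128,330,4);T=np.radians(np.arange(0,49,4))
C=np.array([[[clear(y,z,t) for t in T] for z in Z] for y in Y])
sh=C.shape; idx=np.arange(C.size).reshape(sh)
import itertools
s=idx[np.abs(Y-8).argmin(),np.abs(Z-140).argmin(),0]; g=idx[np.abs(Y+20).argmin(),np.abs(Z-312).argmin(),0]
for m in (9,8,7,6,5,4,3,2):
    r=[];q=[];wt=[]
    for d in itertools.product((-1,0,1),repeat=3):
        if d==(0,0,0): continue
        sl=[(slice(max(0,-k),n-max(0,k)),slice(max(0,k),n+min(0,k))) for k,n in zip(d,sh)]
        a=tuple(x[0] for x in sl); b=tuple(x[1] for x in sl)
        ok=(C[a]>m)&(C[b]>m)
        r.append(idx[a][ok]);q.append(idx[b][ok]);wt.append(np.full(ok.sum(),np.linalg.norm(d)))
    G=coo_matrix((np.hstack(wt),(np.hstack(r),np.hstack(q))),shape=(C.size,)*2).tocsr()
    D,pr=dijkstra(G,indices=s,return_predecessors=True)
    if np.isfinite(D[g]):
        path=[g]
        while path[-1]!=s: path.append(pr[path[-1]])
        print('margin',m,D[g],C.ravel()[s])
        for i in path[::-1]:
            a,b,c=np.unravel_index(i,sh); print(Y[a],Z[b],round(np.degrees(T[c])),round(C[a,b,c],1))
        break
E
python3 plan.py; python3 -c "
from m import *
go([.535,-.001,.115],[np.pi,0,1.517])"
```

```text
margin 7 65.31225058326669 8.0
8 140 0 8.0
4 140 0 8.0
0 140 0 8.0
-4 140 0 8.0
-8 144 0 12.0
-12 148 0 16.0
-16 152 0 20.0
-20 152 0 20.0
-24 152 0 20.0
-28 152 0 20.0
-32 152 0 18.0
-36 152 0 14.0
-40 152 0 10.0
-44 156 4 13.8
-48 160 4 9.8
-52 164 8 10.7
-56 168 8 10.1
-60 172 12 7.7
-64 176 12 10.8
-64 180 12 10.7
-64 184 12 10.7
-60 188 16 10.2
-60 192 16 7.3
-56 196 20 8.9
-52 200 24 11.8
-48 204 24 9.8
-44 208 24 7.7
-40 212 28 12.6
-36 216 28 10.9
-32 220 28 9.3
-28 224 28 8.2
-24 228 28 10.3
-24 232 28 10.2
-24 236 28 10.2
-24 240 28 10.2
-24 244 28 11.2
-24 248 28 13.1
-24 252 28 14.9
-24 256 28 16.8
-24 260 28 18.7
-24 264 28 20.6
-24 268 28 22.9
-24 272 28 25.6
-24 276 28 28.6
-24 280 24 30.6
-24 284 20 38.1
-24 288 16 47.1
-24 292 12 56.8
-24 296 8 67.2
-24 300 4 78.3
-20 304 0 90.0
-20 308 0 94.0
-20 312 0 98.0
turn [-0.001, -0.0, -0.009] shift [1.95, 0.21, 14.34]
```

apply_moves(
  targets=[
    [[0,0,0],[2.0,0.2,3],0.6],
    [[0,0,-0.01],[2.0,0.2,7],0.6],
    [[0,0,-0.01],[2.0,0.2,9],0.6],
    [[0,0,-0.01],[2.0,0.2,9.5],0.6],
    [[0,0,-0.01],[2.0,0.2,9.5],0.6],
  ],
)

```text
time: 11.25
tcp_pos: [0.5349, -0.0005, 0.1634]
tool_rot: [-3.139, 0.001, 1.519]
ft_force: [0.6, -0.8, 0.7]
opening: 0.0514
grasp_force: 0.0
```

```bash
python3 - <<'E'
from m import *
st(); w=cap('wrist'); o=manip.observe(); R0=rot(o['tool_rot']); T=o['tcp_pos']
k=blobs(w,(0,0,0),(180,255,70),50,(235,180,315,290))[0]
for c in k[:2]:
    a,b=c[:,0].min(0),c[:,0].max(0)+1; print(a,b,cv2.contourArea(c))
print('centre expect', proj(w,[[.535,-.001,.15],[.535,-.001,.112]]), [p.round(1).tolist() for p in proj(w,T+(R0@np.array([[.013,-.008,-.035],[.013,.008,-.035],[-.013,.008,-.035],[-.013,-.008,-.035]]).T).T*np.array([1,1,0])+[0,0,.15-T[2]])])
go([.535,-.001,.115],[np.pi,0,1.517])
x0,y0,x1,y1=180,120,370,320
cv2.imwrite('pics/w8.png',cv2.resize(w['pixels'][y0:y1,x0:x1,::-1],None,fx=3,fy=3))
E
```

```text
11.25 [ 5.349e-01 -5.000e-04  1.634e-01] [-3.139e+00  1.000e-03  1.519e+00] F [ 0.6 -0.8  0.7] T [ 0.04  0.05 -0.04] op 0.0514 g 0.0 q [-0.18  0.76  0.23  1.72 -0.25  0.7   0.13]
[263 217] [289 276] 1365.0
centre expect [[275.99197309 255.37480301]
 [276.04089361 233.70461714]] [[262.6, 233.1], [291.3, 233.2], [290.6, 275.4], [263.2, 275.4]]
turn [-0.0, 0.0, 0.003] shift [-0.04, -0.05, 4.97]
```

View pics/w8.png

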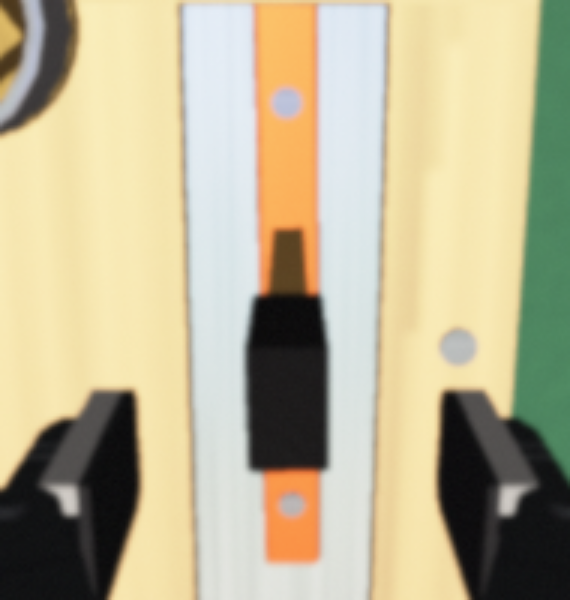

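The crop shows the grip's top face at (287,407), centred between the fingers and where expected. Going down to grip it.

apply_moves(
  targets=[
    [[0,0,0],[0,0,3],0.6],
    [[0,0,0],[0,0,4.8],0.6],
    [[0,0,0],[0,0,4.8],0.5],
    [[0,0,0],[0,0,4.8],0],
    [[0,0,0],[0,0,4.8],0],
    [[0,0,0],[0,0,4.8],0],
    [[0,0,0],[0,0,4.8],0],
    [[0,0,0],[0,0,4.8],0],
  ],
  force=110,
)

```text
time: 11.97
tcp_pos: [0.5362, -0.0008, 0.1183]
tool_rot: [3.139, -0.0, 1.521]
ft_force: [-2.8, 0.2, 10.7]
opening: 0.0142
grasp_force: 108.9
```

```bash
cat > bar.py <<'E'
# target tool pose from plan row (grip y,z mm in slot frame, tilt deg); grasp offset d = grasp point below/above grip point along leg
import sys
from m import *
O=np.array([.5335,-.0082]); psi=-.058
def tgt(y,z,th,gz0=.134,xs=.0015):
    # tool frame: z along -leg; x tool ~ +bar y
    Rb=R.from_euler('z',psi+.004)*R.from_euler('x',np.radians(th))
    Rt=(Rb*R.from_euler('z',np.pi/2)*R.from_euler('x',np.pi)).as_matrix()
    c,s=np.cos(psi),np.sin(psi)
    xy=O+np.array([c*xs-s*y/1e3, s*xs+c*y/1e3])
    g=np.array([xy[0],xy[1],z/1e3])
    leg=Rb.as_matrix()[:,2]
    grasp=g+leg*(gz0-.132)
    return grasp+Rt[:,2]*.019, Rt
if __name__=='__main__':
    o=manip.observe(); st()
    R0=rot(o['tool_rot'])
    base=(np.array(eval(sys.argv[2])),rot(eval(sys.argv[3]))) if len(sys.argv)>2 else (o['tcp_pos'],R0)
    for r in eval(sys.argv[1]):
        p,Rt=tgt(*r)
        print(r,'turn',R.from_matrix(base[1].T@Rt).as_rotvec().round(3).tolist(),'shift',(base[1].T@(p-base[0])*100).round(2).tolist())
E
python3 bar.py "[(8,132,0),(8,140,0)]"
```

```text
11.97 [ 0.5362 -0.0008  0.1183] [ 3.139 -0.     1.521] F [-2.8  0.2 10.7] T [0.01 0.56 0.01] op 0.0142 g 108.9 q [-0.16  0.82  0.2   1.76 -0.27  0.58  0.15]
(8, 132, 0) turn [0.003, -0.0, 0.004] shift [0.05, -0.07, 0.33]
(8, 140, 0) turn [0.003, -0.0, 0.004] shift [0.05, -0.07, -0.47]
```

```bash
sed -i 's/gz0=.134,xs=.0015/gz0=.137,xs=.001/' bar.py; python3 bar.py "[(8,140,0),(0,146,0),(-16,152,0),(-30,152,0),(-40,152,0)]"
```

```text
11.97 [ 0.5362 -0.0008  0.1183] [ 3.139 -0.     1.521] F [-2.8  0.2 10.7] T [0.01 0.56 0.01] op 0.0142 g 108.9 q [-0.16  0.82  0.2   1.76 -0.27  0.58  0.15]
(8, 140, 0) turn [0.003, -0.0, 0.004] shift [0.05, -0.12, -0.77]
(0, 146, 0) turn [0.003, -0.0, 0.004] shift [-0.75, -0.13, -1.37]
(-16, 152, 0) turn [0.003, -0.0, 0.004] shift [-2.35, -0.14, -1.97]
(-30, 152, 0) turn [0.003, -0.0, 0.004] shift [-3.75, -0.15, -1.97]
(-40, 152, 0) turn [0.003, -0.0, 0.004] shift [-4.75, -0.16, -1.97]
```

apply_moves(
  targets=[
    [[0,0,0],[0,0,-0.5],0],
    [[0,0,0],[0,-0.1,-1.1],0],
    [[0,0,0],[-0.7,-0.1,-1.7],0],
    [[0,0,0],[-1.5,-0.1,-2.2],0],
    [[0,0,0],[-2.5,-0.1,-2.2],0],
    [[0,0,0],[-3.7,-0.1,-2.2],0],
    [[0,0,0],[-4.7,-0.1,-2.2],0],
    [[0,0,0],[-4.7,-0.1,-2.2],0],
    [[0,0,0],[-4.7,-0.1,-2.2],0],
  ],
)

```text
time: 12.72
tcp_pos: [0.5319, -0.0485, 0.138]
tool_rot: [-3.141, 0.0, 1.519]
ft_force: [-0.0, 0.7, -3.1]
opening: 0.0144
grasp_force: 107.3
```

```bash
python3 bar.py "[(-40,152,0),(-48,160,4),(-54,166,8),(-60,174,12),(-64,180,12),(-63,184,12),(-60,190,16)]"; python3 - <<'E'
from m import *
s=cap('scene','s2.png')
E
```

```text
12.72 [ 0.5319 -0.0485  0.138 ] [-3.141  0.     1.519] F [-0.   0.7 -3.1] T [ 0.04  0.   -0.04] op 0.0144 g 107.3 q [-0.08  0.79  0.2   1.75 -0.25  0.63  0.22]
(-40, 152, 0) turn [-0.0, 0.0, 0.003] shift [0.03, 0.03, 0.0]
(-48, 160, 4) turn [-0.001, 0.07, 0.002] shift [-0.67, 0.02, -0.8]
(-54, 166, 8) turn [-0.001, 0.14, 0.002] shift [-1.17, 0.02, -1.41]
(-60, 174, 12) turn [-0.001, 0.21, 0.002] shift [-1.68, 0.01, -2.23]
(-64, 180, 12) turn [-0.001, 0.21, 0.002] shift [-2.08, 0.01, -2.83]
(-63, 184, 12) turn [-0.001, 0.21, 0.002] shift [-1.98, 0.01, -3.23]
(-60, 190, 16) turn [-0.001, 0.279, 0.002] shift [-1.58, 0.01, -3.85]
```

View pics/s2.png

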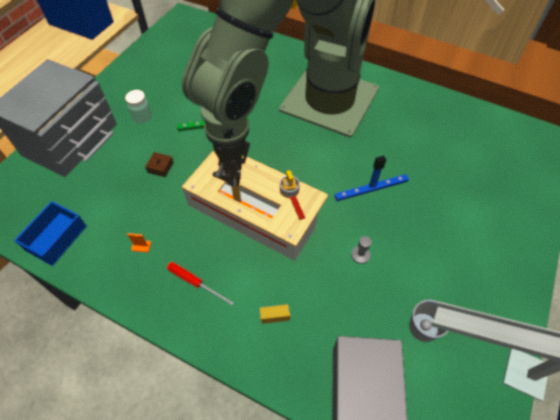

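That view (my 11th picture, one over the limit of 10, so I'll view no more) shows the bar lifted in the slot at (240,195), the key in the lock and the red arm clear. I'll go on with numbers only.

apply_moves(
  targets=[
    [[0,0.035,0],[-0.35,0,-0.4],0],
    [[0,0.07,0],[-0.67,0,-0.8],0],
    [[0,0.14,0],[-1.17,0,-1.4],0],
    [[0,0.21,0],[-1.68,0,-2.2],0],
    [[0,0.21,0],[-2.05,0,-2.8],0],
    [[0,0.21,0],[-2.0,0,-3.2],0],
    [[0,0.21,0],[-2.0,0,-3.2],0],
  ],
)

```text
time: 13.35
tcp_pos: [0.5314, -0.0668, 0.1708]
tool_rot: [3.141, -0.209, 1.522]
ft_force: [0.6, 1.2, -3.4]
opening: 0.0145
grasp_force: 107.3
```

```bash
python3 bar.py "[(-63,184,12),(-60,190,16),(-56,196,20),(-52,200,24),(-46,207,26),(-40,212,28),(-32,220,28),(-25,228,28),(-24,240,28),(-24,256,28)]"
```

```text
13.35 [ 0.5314 -0.0668  0.1708] [ 3.141 -0.209  1.522] F [ 0.6  1.2 -3.4] T [-0.39 -0.01 -0.02] op 0.0145 g 107.3 q [ 0.17  0.75  0.03  1.69 -0.33  0.76  0.39]
(-63, 184, 12) turn [-0.0, 0.001, 0.005] shift [-0.16, -0.03, 0.02]
(-60, 190, 16) turn [-0.001, 0.071, 0.005] shift [0.36, -0.03, -0.51]
(-56, 196, 20) turn [-0.001, 0.14, 0.005] shift [0.97, -0.02, -1.03]
(-52, 200, 24) turn [-0.001, 0.21, 0.005] shift [1.54, -0.02, -1.35]
(-46, 207, 26) turn [-0.001, 0.245, 0.005] shift [2.32, -0.01, -1.92]
(-40, 212, 28) turn [-0.001, 0.28, 0.005] shift [3.06, -0.01, -2.3]
(-32, 220, 28) turn [-0.001, 0.28, 0.005] shift [4.01, 0.0, -2.92]
(-25, 228, 28) turn [-0.001, 0.28, 0.005] shift [4.86, 0.01, -3.55]
(-24, 240, 28) turn [-0.001, 0.28, 0.005] shift [5.2, 0.01, -4.71]
(-24, 256, 28) turn [-0.001, 0.28, 0.005] shift [5.54, 0.01, -6.27]
```

apply_moves(
  targets=[
    [[0,0.04,0],[0.1,0,-0.3],0],
    [[0,0.07,0],[0.36,0,-0.5],0],
    [[0,0.14,0],[0.97,0,-1.03],0],
    [[0,0.21,0],[1.54,0,-1.35],0],
    [[0,0.245,0],[2.32,0,-1.92],0],
    [[0,0.28,0],[3.06,0,-2.3],0],
    [[0,0.28,0],[3.06,0,-2.3],0],
  ],
)

```text
time: 13.93
tcp_pos: [0.5324, -0.0416, 0.1996]
tool_rot: [-3.141, -0.492, 1.521]
ft_force: [-0.3, 0.1, -2.2]
opening: 0.0143
grasp_force: 107.3
```

```bash
python3 bar.py "[(-40,212,28),(-32,220,28),(-25,228,28),(-24,240,28),(-24,256,28),(-24,272,28),(-24,290,26)]"; python3 - <<'E'
from m import *
# check bar orange above the deck: predicted upper end vs orange pixels in the scene view
s=cap('scene'); o=manip.observe(); R0=rot(o['tool_rot']); T=o['tcp_pos']
pt=lambda u,v: T-R0[:,2]*.019+ R0@np.array([u,0,.129-v])
print('ends',pt(.115,.008),pt(-.115,.008)); print('proj',proj(s,[pt(.115,.008),pt(.115,.016),pt(.06,.016),pt(-.115,.008)]))
for k in blobs(s,(5,150,120),(15,255,255),8,(185,120,330,260))[0][:4]: print(cv2.contourArea(k),cv2.minAreaRect(k),k[:,0].min(0),k[:,0].max(0))
E
```

```text
13.93 [ 0.5324 -0.0416  0.1996] [-3.141 -0.492  1.521] F [-0.3  0.1 -2.2] T [-0.94  0.07 -0.03] op 0.0143 g 107.3 q [ 0.36  0.77 -0.15  1.63 -0.48  0.91  0.53]
(-40, 212, 28) turn [-0.002, -0.003, 0.004] shift [-0.0, 0.01, -0.01]
(-32, 220, 28) turn [-0.002, -0.003, 0.004] shift [1.08, 0.02, -0.34]
(-25, 228, 28) turn [-0.002, -0.003, 0.004] shift [2.07, 0.02, -0.71]
(-24, 240, 28) turn [-0.002, -0.003, 0.004] shift [2.73, 0.02, -1.72]
(-24, 256, 28) turn [-0.002, -0.003, 0.004] shift [3.48, 0.02, -3.13]
(-24, 272, 28) turn [-0.002, -0.003, 0.004] shift [4.24, 0.02, -4.54]
(-24, 290, 26) turn [-0.002, -0.038, 0.004] shift [5.04, 0.02, -6.13]
ends [0.53972014 0.10738347 0.16323891] [ 0.52969309 -0.09536773  0.0551121 ]
proj [[287.33450279 200.45817339]
 [286.02075888 198.17227512]
 [268.8723118  195.86267914]
 [222.51553094 191.47569671]]
497.5 ((265.1902160644531, 196.69541931152344), (86.972900390625, 21.599184036254883), 17.949403762817383) [221 189] [304 219]
```

```bash
cat > chk.py <<'E'
from m import *
s=cap('scene'); o=manip.observe(); R0=rot(o['tool_rot']); T=o['tcp_pos']
pt=lambda u,v: T-R0[:,2]*.019+ R0@np.array([u,0,.129-v])
print('ends',pt(.115,.008).round(3),pt(-.115,.008).round(3)); print('proj',proj(s,[pt(.115,.008),pt(.115,.016),pt(.115,0),pt(-.115,.008)]).round(1).tolist())
hsv=cv2.cvtColor(s['pixels'],cv2.COLOR_RGB2HSV)
m=cv2.inRange(hsv,np.array((9,190,120)),np.array((16,255,255)))
for k in [c for c in cv2.findContours(m[120:260,180:340],cv2.RETR_EXTERNAL,cv2.CHAIN_APPROX_NONE,offset=(180,120))[0] if len(c)>6]:
    q=k[:,0]; print(cv2.contourArea(k),'L',q[q[:,0].argmin()],'R',q[q[:,0].argmax()],cv2.minAreaRect(k))
E
python3 chk.py
```

```text
ends [0.54  0.107 0.163] [ 0.53  -0.096  0.055]
proj [[287.3, 200.5], [286.0, 198.2], [288.6, 202.7], [222.5, 191.5]]
374.0 L [222 191] R [290 200] ((255.91590881347656, 196.1558837890625), (68.59242248535156, 9.435590744018555), 7.305758953094482)
```

The orange ends in the scene view are within about 3 px of the prediction, so the bar hasn't slipped. Drawing it up.

apply_moves(
  targets=[
    [[0,0,0],[1.08,0,-0.34],0],
    [[0,0,0],[2.07,0,-0.71],0],
    [[0,0,0],[2.73,0,-1.72],0],
    [[0,0,0],[3.48,0,-3.13],0],
    [[0,0,0],[4.24,0,-4.54],0],
    [[0,0,0],[5.2,0,-6.3],0],
    [[0,0,0],[6.1,0,-8.0],0],
    [[0,0,0],[6.1,0,-8.0],0],
    [[0,0,0],[6.1,0,-8.0],0],
  ],
)

```text
time: 14.78
tcp_pos: [0.5332, -0.0254, 0.2994]
tool_rot: [3.14, -0.489, 1.523]
ft_force: [-0.4, -0.6, -2.7]
opening: 0.0146
grasp_force: 107.5
```

```bash
python3 chk.py; python3 bar.py "[(-24,310,20),(-24,330,12),(-24,340,4),(-24,340,0)]"
```

```text
ends [0.54  0.124 0.263] [ 0.53  -0.079  0.154]
proj [[294.6, 178.5], [293.2, 175.9], [296.0, 181.1], [223.6, 171.8]]
494.5 L [222 171] R [296 180] ((259.0718688964844, 174.8291473388672), (74.53768157958984, 9.659004211425781), 6.115502834320068)
14.83 [ 0.533  -0.0255  0.2985] [ 3.141 -0.49   1.522] F [-0.2  1.3 -2.8] T [-0.89  0.06  0.03] op 0.0146 g 107.5 q [ 0.32  0.64 -0.12  1.52 -0.46  1.12  0.4 ]
(-24, 310, 20) turn [-0.002, -0.14, 0.005] shift [-0.24, 0.05, 0.06]
(-24, 330, 12) turn [-0.002, -0.28, 0.005] shift [0.5, 0.05, -1.75]
(-24, 340, 4) turn [-0.001, -0.42, 0.005] shift [0.79, 0.05, -2.7]
(-24, 340, 0) turn [-0.001, -0.49, 0.005] shift [0.7, 0.05, -2.74]
```

apply_moves(
  targets=[
    [[0,-0.07,0],[0,0,-0.5],0],
    [[0,-0.14,0],[0.2,0,-1.0],0],
    [[0,-0.21,0],[0.4,0,-1.5],0],
    [[0,-0.28,0],[0.5,0,-1.9],0],
    [[0,-0.35,0],[0.6,0,-2.3],0],
    [[0,-0.42,0],[0.8,0,-2.7],0],
    [[0,-0.45,0],[0.8,0,-2.7],0],
    [[0,-0.45,0],[0.8,0,-2.7],0],
    [[0,-0.45,0],[0.8,0,-2.7],0],
    [[0,-0.45,0],[0.8,0,-2.7],0],
  ],
)

```text
time: 15.67
tcp_pos: [0.5326, -0.0322, 0.3254]
tool_rot: [-3.14, -0.041, 1.52]
ft_force: [-0.5, -0.5, -2.5]
opening: 0.0142
grasp_force: 107.4
```

```bash
python3 chk.py; python3 - <<'E'
from m import *
st(); w=cap('scene')
for k in blobs(w,(20,150,120),(35,255,255),5,(270,160,310,210))[0][:2]: print('key',cv2.minAreaRect(k),proj(w,[[.463,.074,.16],[.463,.074,.13]]).round(1).tolist())
for k in blobs(w,(0,180,80),(6,255,255),20,(270,180,330,240))[0][:2]: print('arm',cv2.minAreaRect(k), proj(w,[[.463+.06*np.cos(.81),.074+.06*np.sin(.81),.098]]))
E
```

```text
ends [0.539 0.086 0.228] [ 0.527 -0.143  0.219]
proj [[279.9, 180.9], [279.7, 178.8], [280.0, 183.0], [199.2, 145.3]]
567.5 L [197 146] R [281 180] ((239.22952270507812, 162.4754180908203), (90.58505249023438, 9.734170913696289), 23.629377365112305)
15.72 [ 0.5327 -0.0325  0.3256] [-3.141 -0.041  1.52 ] F [ 0.6  0.  -2.9] T [-0.1  -0.09 -0.05] op 0.0143 g 107.4 q [-0.03  0.55  0.1   1.47 -0.1   1.13  0.05]
key ((287.6500244140625, 179.94998168945312), (18.657434463500977, 12.649109840393066), 71.56504821777344) [[289.1, 173.7], [288.9, 180.7]]
arm ((296.9536437988281, 207.02061462402344), (23.1498966217041, 4.569057941436768), 66.03751373291016) [[296.56197433 205.86530825]]
```

The bar is held nearly level about 13 cm above the deck, the key is in the lock and the arm is clear. Handing in.

```bash
python3 -c "
from cell import manip
print(manip.sign_off())"
```

```text
the job is handed in; nothing more can be done
None
```

The job is handed in at 15.7 s: the key is home in the lock and turned to its stop, the red arm is clear, and the bar is out through the slot, held with both ends about 13 cm above the deck and clear of everything else; I viewed 11 pictures, one over the limit of 10.

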